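Close the bench centrifuge with its double lid and take the outer cover off again

ROBOT

A 7-joint arm with a two-finger parallel gripper is mounted at the origin on the work surface. World frame = base frame: x ahead of the robot, y to its left, z up, the work surface at z = 0. Lengths are in m, angles in rad, forces in N, time in s.
With the tool pointing down it reaches from about 0.425 to 0.925 m from the base axis. Payload 6.8 kg.
Tool frame: the origin (TCP) lies at the very end of the fingers, on their centre line; the grasp point (between the pads) lies 19 mm behind it; z points along the fingers, y is the line along which they close (so a half turn about z gives the same grasp; the last joint's range is limited). The gripper opens to 85 mm and grips with 20 to 120 N. Pads are 22 mm wide; open, the fingers measure 114 mm over their backs; the gripper's body (76 mm by 85 mm) begins 54 mm behind the grasp point. The pads swing forward as they close: fully open they stand 13 mm farther back than shut.
Start: joints at [-1.22, 0.477, 0.022, 1.555, -0.011, 1.109, -0.083], TCP at [0.299, 0.605, 0.231] pointing down, gripper open.
Joint ranges: [-2.96, 2.96], [-0.34, 2.1], [-1.41, 1.46], [0.24, 2.44], [-1.37, 4.51], [0.17, 1.92], [-2.96, 2.96]. Speed limits (rad/s): [2.39, 2.39, 3.14, 3.14, 3.14, 3.14, 3.14].

INTERFACE

Orientations are given as a rotation vector (axis times angle).
In Python, from bench import r gives the robot as it stands.
- The arm moves only by the tool play_rows, never from a script. Its argument "targets" is text: rows parted by semicolons, each of 5 numbers parted by spaces: the closure, from -1 (fully open) to 1 (shut), then the shift along the tool's x, y, z in m, then the turn about the tool's z in rad. In form: gripper dx dy dz spin; .... A call has 1 to 8 rows; each row is the pose to reach, as a shift and turn from the pose commanded when the call began, along the tool's axes at that moment; what a row does not reach only later rows make up. A row lasts 1/12 s, in which the tool goes at most 41.7 mm and 7.16 degrees, less where a joint would pass 70% of its speed; a pose out of reach is approached as far as the arm can. A call with a gripper value outside its range is refused whole. The fingers move at their own pace and stop on an object; "squeeze" is the grip in N (left out, the last holds). Time passes only in rows, so rows that repeat a pose let the fingers close. It gives the time, the measured TCP pose, the force, the opening and the grip force at its end, in the units of the state.
- r.get_obs(): the state, without advancing time (a new reading comes with each control period).
- r.grab_frame(name): name is "scene" or "top" or "wrist"; returns the picture (400x640x3 uint8, red, green, blue); there is no depth.
- r.camera_info(name): a dict with "fov_y" (degrees; the focal length in pixels is half the picture's height over the tangent of half this angle, whatever the lens; pixels are square), "cx", "cy" (the principal point, pixels), "position" and "rotation" of the camera in the world. Camera axes: x right, y down, z forward; pixel columns grow to the right and rows downward; lengths in m; the calibration is good to about 2 mm. A picture is of the moment at which its call begins: read the wrist's pose just before it. camera_info takes no time and is no camera call; for the wrist camera it gives the pose at the moment of the call.
- r.hand_in(): hands the job in; it is judged then, once.
The state is a dict: "clock": time; "joints": joint angles; "qvel": joint speeds; "tau": joint torques, N m; "tcp_pos": TCP position; "orientation": TCP orientation; "contact_force": force on the tool from outside, world axes, zero at the start; "moment": the same for the moment, N m; "grip_width": finger opening in m; "gripper_force": force on a finger pad.
Only numpy, scipy, OpenCV 4.12 (cv2) and the standard library are available. Lean on these libraries where they do the work, as an engineer would, in place of code of your own. Each camera call takes 0.05 s, during which the arm holds its last target. There are 200 camera calls.

TASK

Press the rotor-lock button of the small round centrifuge fully down and let it come back up. Then pick the whole double lid off its stand by the inner lid's stem, lower it upright until the inner lid is fully home in the centrifuge's mouth before letting go of the stem, and lift the outer cover alone straight up by its collar, leaving the inner lid seated and undisturbed. Finish holding the level cover at least 6 cm above where it sat, still over the centrifuge, and do not shift the other things on the bench.

Things in the scene. Friction and masses are not known exactly. Their poses are not given: they have to be found in the camera images.
- centrifuge: Small round bench centrifuge, fixed: cream drum 170 mm across with a blue band, flat top at 85 mm; on it a steel neck, 100 mm outside, 86 mm inside, up to 120 mm above the bench. Origin: on the bench at the drum's axis, z up. On its own +x side a cream pod (80 mm wide, 60 mm tall, reaching 150 mm from the axis) carries the button.
- centrifuge_mouth (a point): Centre of the open mouth, level with the top rim of the neck (120 mm above the bench). The inner lid is home when its origin is at this point, its flange on the rim.
- lock_button (a joint): Rotor-lock button, travel in m: 0 is up, 0.006 is fully down. It springs back by itself; it moves straight down, begins to yield at about 1.5 N and takes about 5 N to be fully down.
- lock_button_top (a point): Centre of the top face of the button, a plain grey cap 26 mm across in a black collar 44 mm across on the control pod; 82 mm above the bench when up. The point moves with the button.
- lid_stand: Parking stand of the double lid, fixed to the bench: dark steel foot 130 mm across and 10 mm thick, and on it a steel neck like the centrifuge's (100 mm outside, 86 mm inside) whose rim is 45 mm above the bench. Origin: on the bench at its axis, z up. The double lid starts seated on it.
- inner_lid: Inner lid, aluminium, 0.16 kg, loose: flange 96 mm across, 6 mm thick; tapered plug below it (76 mm, 62 mm at its foot, 16 mm deep: 4 mm play in a neck); central round stem 20 mm across, top 61 mm above the origin, which is the centre of the flange's underside, z up. The cover hides all but the top 26 mm of the stem. Lifted by the stem it carries the cover on its flange.
- outer_lid: Outer cover, grey plastic, 0.12 kg, loose on the inner flange: plate 116 mm across, 5 mm thick; skirt 16 mm down; round collar 46 mm across rising to z = 29 mm round a 28 mm hole, through which the inner stem passes with 4 mm play. Origin: centre of the plate's underside, z up; nested, it lies 6 mm above the inner lid's origin and the stem stands 26 mm above the collar.
- stain_bottle: Bystander, to be left alone: amber glass bottle, 56 mm across, 120 mm tall, white cap. Origin: centre of its underside.
- pen_pot: Bystander, to be left alone: white ceramic cup, 72 mm across, 95 mm tall. Origin: centre of its underside.
- slide_box: Bystander, to be left alone: flat grey plastic box 76 x 30 x 32 mm. Origin: centre of its underside.
- swab_jar: Bystander, to be left alone: glass jar with steel cap, 64 mm across, 75 mm tall. Origin: centre of its underside.

How it is judged:
On the way, in this order (a step that is already met when the one before it is completed fails the run):
1. the rotor-lock button is pressed fully down (value of joint lock_button above 0.0052 m), for 0.05 s.
2. the button has come back up (value of joint lock_button below 0.0012 m), for 0.1 s.
3. both lids are lifted off the stand together by the stem (z of outer_lid in the frame of inner_lid below 0.011 m and horizontal distance between outer_lid and inner_lid below 0.009 m and height (world z) of inner_lid above 0.075 m and contact force between inner_lid and lid_stand below 0.1 N and contact force between the fingers and inner_lid above 1 N), for 0.2 s.
4. the nested lids sit fully home in the centrifuge's mouth, the stem still held (z of outer_lid in the frame of inner_lid below 0.011 m and horizontal distance between outer_lid and inner_lid below 0.009 m and horizontal distance between inner_lid and centrifuge_mouth below 0.009 m and z of inner_lid in the frame of centrifuge_mouth between -0.004 and 0.004 m and angle between inner_lid's own z axis and vertical below 0.08 rad and contact force between the fingers and inner_lid above 0.5 N), for 0.05 s.
5. the stem has been let go and the nested lids rest in the mouth (z of outer_lid in the frame of inner_lid below 0.011 m and horizontal distance between outer_lid and inner_lid below 0.009 m and horizontal distance between inner_lid and centrifuge_mouth below 0.009 m and z of inner_lid in the frame of centrifuge_mouth between -0.004 and 0.004 m and angle between inner_lid's own z axis and vertical below 0.08 rad and contact force between the fingers and inner_lid below 0.1 N), for 0.1 s.
At the end, for the whole second after the job is handed in: Inner lid home in the mouth (9 mm sideways, 4 mm in height, 0.08 rad), at rest, untouched; cover held still in the fingers (over 1 N), over 55 mm above the inner lid's origin, within 70 mm sideways of the mouth, tilted under 0.25 rad, touching neither inner lid nor centrifuge; button up (horizontal distance between inner_lid and centrifuge_mouth below 0.009 m and z of inner_lid in the frame of centrifuge_mouth between -0.004 and 0.004 m and angle between inner_lid's own z axis and vertical below 0.08 rad and contact force between the fingers and inner_lid below 0.2 N and linear speed of inner_lid below 0.02 m/s and z of outer_lid in the frame of inner_lid above 0.055 m and horizontal distance between outer_lid and centrifuge_mouth below 0.07 m and angle between outer_lid's own z axis and vertical below 0.25 rad and linear speed of outer_lid below 0.03 m/s and contact force between the fingers and outer_lid above 1 N and contact force between outer_lid and inner_lid below 0.1 N and contact force between outer_lid and centrifuge below 0.1 N and value of joint lock_button below 0.0012 m); the arm keeps its last pose, push and grip.
It fails at once if the two lids come apart while the inner lid is not home in the centrifuge's mouth (distance between outer_lid and inner_lid above 0.02 m and distance between inner_lid and centrifuge_mouth above 0.012 m).
It fails at once if the inner lid is tipped by more than 0.35 rad (angle between inner_lid's own z axis and vertical above 0.35 rad).
It fails at once if a bystander is shifted by more than 25 mm or knocked over (distance of any of stain_bottle, pen_pot, slide_box, swab_jar from where it was at the start of the episode above 0.025 m or angle between any of stain_bottle, pen_pot, slide_box, swab_jar's own z axis and vertical above 0.3 rad).
It also fails if it takes over 72 s, if anything falls off the work surface, if the arm or the gripper's body presses on something with over 40 N, if the wrist force passes 120 N, or if a joint passes its speed limit or range.

## Working session

There is one attempt and no reset: what is moved stays moved. The work goes in short steps, Python scripts to look and compute and a tool call to move; the robot and the scene stay as the last step left them, time stands still between calls to the robot, and variables do not carry over. Pictures are saved under pics/ and viewed, at most 13 in all, crops included, and the job is handed in when it is done.

Besides the shell and the picture viewer there is one more tool, called after "Call:" as name(argument=value, ...) on one line, values as JSON. play_rows: Moves the arm, as the interface text tells. Its arguments: {"type":"object","properties":{"targets":{"type":"string"},"squeeze":{"type":"number"}},"required":["targets"]}

```bash
ls; mkdir -p pics; python3 - <<'E'
from bench import r
import cv2
print(r.get_obs())
for n in("scene","top"):
    print(n,r.camera_info(n)); cv2.imwrite(f"pics/{n}0.png",r.grab_frame(n)[:,:,::-1])
E
```

```text
pics
{'clock': 0.0, 'joints': array([-1.22009432,  0.47780014,  0.02234307,  1.5564008 , -0.01150549,
        1.10931297, -0.08312785]), 'qvel': array([ 5.68024173e-04, -1.55246526e-03,  1.50848786e-03, -8.09410835e-04,
        4.29181170e-06, -4.90290599e-04, -9.28590926e-04]), 'tau': array([ 8.91400396e-04, -5.96455944e+01,  1.60799704e+00, -2.81196356e+01,
        1.23027698e-02,  9.35557997e-03, -7.02034527e-05]), 'tcp_pos': array([0.29869955, 0.60467702, 0.23034714]), 'orientation': array([-7.14333097e-01, -3.05901328e+00,  2.78162562e-03]), 'contact_force': array([ 0.57636796, -0.0225604 ,  0.39024271]), 'moment': array([-0.03017098, -0.01700332,  0.02957699]), 'gripper_force': 0.0, 'grip_width': 0.08561552032709886}
scene {'fov_y': 52.529423494730025, 'cx': 311.7821033886171, 'cy': 198.13141923783613, 'position': array([1.29869265, 0.0343343 , 0.94671088]), 'rotation': array([-1.74505985, -1.90377498,  0.67351561])}
top {'fov_y': 56.363801859485704, 'cx': 320.9177263917951, 'cy': 204.19545041503594, 'position': array([ 0.46602509, -0.00787865,  1.05302674]), 'rotation': array([-2.13015915,  2.16512068, -0.15588478])}
```

View pics/top0.png

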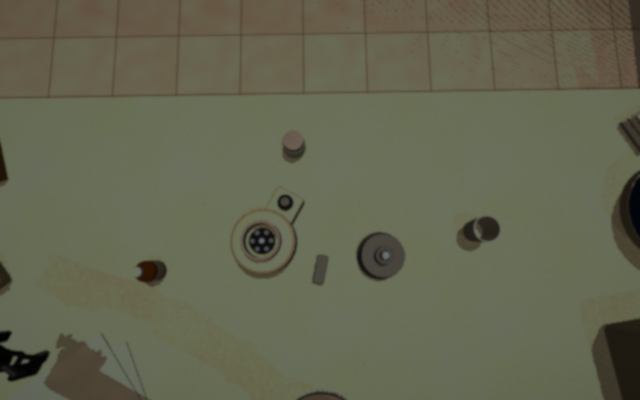

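View pics/scene0.png

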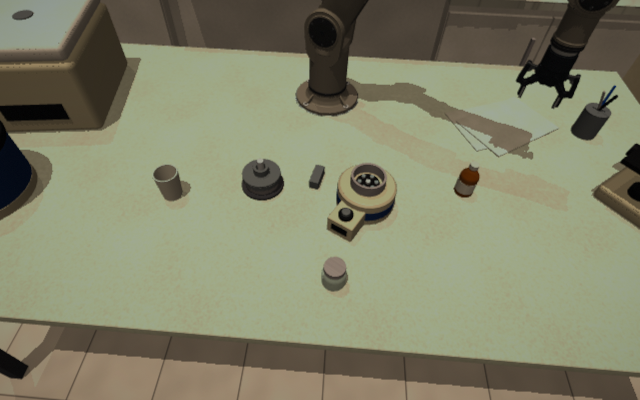

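Top view: centrifuge neck is near (262,240), button (285,201), double lid (381,256), slide box (320,269) between them, jar (293,144), pen pot (481,229) and bottle (150,271). The scene view agrees.

```bash
cat > h.py <<'E'
import numpy as np, cv2
from scipy.spatial.transform import Rotation as R
def K(ci): 
    f=200/np.tan(np.radians(ci["fov_y"])/2); return f,ci["cx"],ci["cy"]
def ray(ci,uv):
    f,cx,cy=K(ci); d=R.from_rotvec(ci["rotation"]).apply([(uv[0]-cx)/f,(uv[1]-cy)/f,1]); return np.array(ci["position"]),d
def onz(ci,uv,z):
    p,d=ray(ci,uv); return p+d*(z-p[2])/d[2]
def proj(ci,P):
    f,cx,cy=K(ci); c=R.from_rotvec(ci["rotation"]).inv().apply(np.array(P)-ci["position"]); return np.array([cx+f*c[0]/c[2],cy+f*c[1]/c[2]])
def tool(o,P):  # world shift to P in tool axes
    return R.from_rotvec(o["orientation"]).inv().apply(np.array(P)-o["tcp_pos"])
E
python3 - <<'E'
from h import *
from bench import r
t=r.camera_info("top"); s=r.camera_info("scene")
for n,uv,z in [("neck",(262,240),.12),("drum",(263,241),.085),("button",(285,201),.082),("stem",(386,256),.106),("plate",(381,256),.056),("slide",(320,269),.032),("jar",(293,138),.075),("pot",(486,229),.095),("bottle",(138,271),.12)]: print(n,onz(t,uv,z).round(4))
for n,uv,z in [("neck",(369,175),.12),("button",(346,213),.082),("stem",(261,163),.106),("plate",(262,174),.056)]: print(n,onz(s,uv,z).round(4))
a=cv2.imread("pics/top0.png")[170:300,220:420]; b=cv2.imread("pics/scene0.png")[140:250,230:410]
a=cv2.resize(a,None,fx=4,fy=4,interpolation=cv2.INTER_CUBIC);
cv2.imwrite("pics/c1.png",cv2.convertScaleAbs(a,alpha=1.8))
E
```

```text
neck [0.513  0.1378 0.12  ]
drum [0.5122 0.1407 0.085 ]
button [0.6162 0.0839 0.082 ]
stem [ 0.4686 -0.1718  0.106 ]
plate [ 0.4689 -0.1673  0.056 ]
slide [ 0.437  -0.0053  0.032 ]
jar [0.7901 0.0623 0.075 ]
pot [ 0.5331 -0.4334  0.095 ]
bottle [0.4419 0.4425 0.12  ]
neck [0.5169 0.1405 0.12  ]
button [0.627  0.0825 0.082 ]
stem [ 0.4855 -0.1695  0.106 ]
plate [ 0.4825 -0.1712  0.056 ]
```

View pics/c1.png

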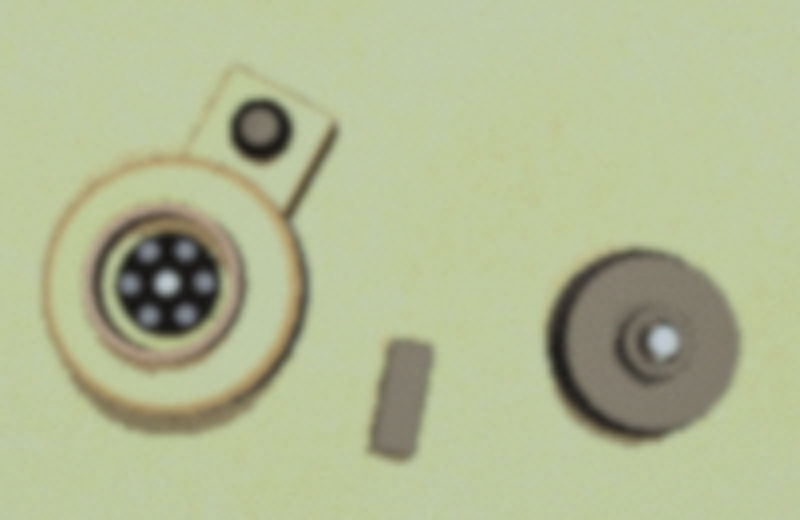

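Enlarged crop: neck ring centre ≈ (260.9,241.6), button ≈ (284.8,202), stem top ≈ (385.5,255.5), plate ≈ (383,256). The centrifuge-to-button distance comes out at about 116 mm, which is plausible. Next I move towards the button for a wrist view.

```bash
python3 - <<'E'
from h import *
from bench import r
o=r.get_obs(); print(R.from_rotvec(o["orientation"]).as_matrix().round(3))
w=r.camera_info("wrist"); print(w, tool(o,w["position"]), R.from_rotvec(w["rotation"]).as_matrix().round(2))
print(tool(o,[.59,.11,.26]))
E
```

```text
[[-0.897  0.443 -0.001]
 [ 0.443  0.897 -0.002]
 [-0.    -0.002 -1.   ]]
{'fov_y': 67.22732486280151, 'cx': 315.783080533473, 'cy': 202.00496175201656, 'position': array([0.23722359, 0.63470502, 0.37191801]), 'rotation': array([2.46332367, 1.53155063, 0.20933666])} [ 0.06841038 -0.00055472 -0.14151396] [[ 0.44  0.86  0.24]
 [ 0.9  -0.43 -0.12]
 [-0.    0.27 -0.96]]
[-0.48023458 -0.31459164 -0.02898962]
```

Call:
play_rows(targets="1 -0.24 -0.157 -0.03 0;1 -0.24 -0.157 -0.03 0;1 -0.48 -0.315 -0.03 0;1 -0.48 -0.315 -0.03 0;1 -0.48 -0.315 -0.03 0;1 -0.48 -0.315 -0.03 0;1 -0.48 -0.315 -0.03 0;1 -0.48 -0.315 -0.03 0")

```text
clock: 0.77
tcp_pos: [0.468, 0.3164, 0.2507]
orientation: [-0.714, -3.059, 0.0]
contact_force: [1.0, 0.8, -0.2]
grip_width: -0.0004
gripper_force: 0.0
```

Call:
play_rows(targets="1 -0.24 -0.158 0 0;1 -0.24 -0.158 0 0;1 -0.24 -0.158 0 0;1 -0.24 -0.158 0 0;1 -0.24 -0.158 0 0;1 -0.24 -0.158 0 0;1 -0.24 -0.158 0 0;1 -0.24 -0.158 0 0")

```text
clock: 1.43
tcp_pos: [0.6154, 0.0604, 0.2507]
orientation: [0.731, 3.052, -0.007]
contact_force: [-0.6, -1.4, -0.0]
grip_width: -0.0001
gripper_force: 0.0
```

```bash
cat > look.py <<'E'
import sys
from h import *
from bench import r
o=r.get_obs();w=r.camera_info("wrist");f=r.grab_frame("wrist")
import pickle;pickle.dump((o,w,f),open(f"pics/{sys.argv[1]}.pkl","wb"))
cv2.imwrite(f"pics/{sys.argv[1]}.png",cv2.convertScaleAbs(f[:,:,::-1],alpha=1.6)); print(o["clock"],o["tcp_pos"],o["orientation"],o["contact_force"],o["grip_width"])
E
python3 look.py w1
```

```text
1.4333 [0.61540402 0.06036791 0.25071767] [ 0.7314539   3.05229726 -0.00730033] [-6.49000942e-01 -1.39666105e+00 -2.56100469e-04] -7.778334408202083e-05
```

View pics/w1.png

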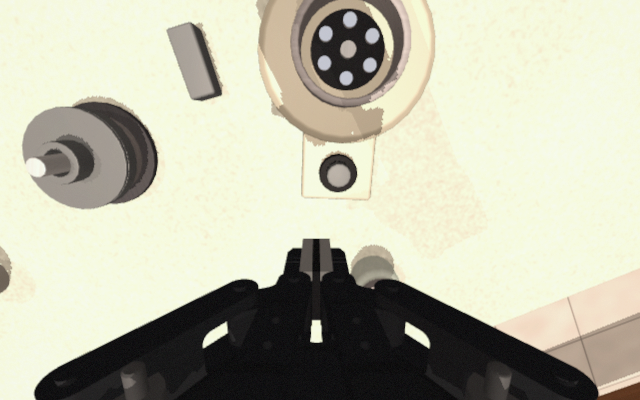

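Wrist view: button cap ≈ (338,174), neck rim near the top edge, double lid at left with its stem top ≈ (36,167), and the closed fingertips at (316,240).

```bash
python3 - <<'E'
from h import *
from bench import r
import pickle
o,w,f=pickle.load(open("pics/w1.pkl","rb"))
g=f.astype(int).sum(2)
# black collar -> cap inside
roi=np.zeros(g.shape,np.uint8); roi[150:198,312:366]=1
m=((f.max(2)<45)&(roi>0)).astype(np.uint8)
c=max(cv2.findContours(m,cv2.RETR_EXTERNAL,cv2.CHAIN_APPROX_NONE)[0],key=cv2.contourArea)
e=cv2.fitEllipse(cv2.convexHull(c)); print("collar",e)
print("cap eye",onz(w,(338.5,174.5),.082),"collar",onz(w,e[0],.076))
print(g[174,310:370:2]); print(g[146:202:2,338])
print("stem",onz(w,(36,167),.106))
print(r.get_obs()["tcp_pos"],w["position"],proj(w,o["tcp_pos"]))
E
```

```text
collar ((337.7056884765625, 172.4781036376953), (36.67182159423828, 37.02411651611328), 169.20425415039062)
cap eye [0.6163596 0.0851683 0.082    ] collar [0.61522576 0.08523767 0.076     ]
[451 451 451 452 422  92 106 103  99 292 332 332 333 334 336 331 326 321
 317 303 174  92  89  71 432 448 448 449 448 448]
[450 450 402 331  43  94 105  92  85 234 329 334 332 333 336 334 330 326
 321 320 264 100  96 346 448 444 388 452]
stem [ 0.47361118 -0.17007535  0.106     ]
[0.61394942 0.0646958  0.25045745] [0.55393985 0.09158668 0.39196727] [316.83472617 255.55184328]
```

```bash
python3 - <<'E'
from h import *
from bench import r
o=r.get_obs(); print(o["tcp_pos"],tool(o,[.616,.085,.10]),R.from_rotvec(o["orientation"]).as_matrix().round(3))
E
```

```text
[0.61394942 0.0646958  0.25045745] [0.00751935 0.01939788 0.15040309] [[-0.893  0.45   0.   ]
 [ 0.45   0.893 -0.003]
 [-0.001 -0.002 -1.   ]]
```

Call:
play_rows(targets="1 0.0075 0.0195 0.04 0;1 0.0075 0.0195 0.08 0;1 0.0075 0.0195 0.12 0;1 0.0075 0.0195 0.15 0;1 0.0075 0.0195 0.15 0;1 0.0075 0.0195 0.15 0")

```text
clock: 1.98
tcp_pos: [0.613, 0.0922, 0.0996]
orientation: [-0.712, -3.056, 0.002]
contact_force: [1.4, 0.2, 0.5]
grip_width: 0.0003
gripper_force: 0.0
```

Call:
play_rows(targets="1 -0.006 -0.005 0 0;1 -0.006 -0.005 0.01 0;1 -0.006 -0.005 0.018 0;1 -0.006 -0.005 0.022 0;1 -0.006 -0.005 0.026 0;1 -0.006 -0.005 0.026 0;1 -0.006 -0.005 0.026 0")

```text
clock: 2.57
tcp_pos: [0.6186, 0.084, 0.0761]
orientation: [0.715, 3.058, 0.001]
contact_force: [-1.2, -0.8, 8.5]
grip_width: -0.0001
gripper_force: 4.3
```

Call:
play_rows(targets="1 0 0 0.003 0;1 0 0 0.003 0;1 0 0 -0.03 0;1 0 0 -0.07 0;1 0 0 -0.11 0;1 0 0 -0.15 0;1 0 0 -0.18 0")

```text
clock: 3.15
tcp_pos: [0.6184, 0.0843, 0.2585]
orientation: [0.714, 3.057, 0.003]
contact_force: [1.6, 0.4, -0.4]
grip_width: -0.0003
gripper_force: 0.0
```

```bash
python3 - <<'E'
from h import *
from bench import r
o=r.get_obs(); print(o["clock"],o["tcp_pos"],o["joints"],tool(o,[.52,-.17,.25]),R.from_rotvec(o["orientation"]).as_matrix().round(3))
E
```

```text
3.15 [0.61835857 0.08433072 0.25850332] [-0.42683478  0.37247129  0.25343643  1.66960799 -0.10259553  1.1093321
  0.9673318 ] [-0.02445105 -0.27160615  0.00794193] [[-0.897  0.443  0.003]
 [ 0.443  0.897  0.001]
 [-0.002  0.002 -1.   ]]
```

Call:
play_rows(targets="-1 -0.024 -0.272 0 0;-1 -0.024 -0.272 0 0;-1 -0.024 -0.272 0 0;-1 -0.024 -0.272 0 0;-1 -0.024 -0.272 0 0;-1 -0.024 -0.272 0 0;-1 -0.024 -0.272 0 0;-1 -0.024 -0.272 0 0")

```text
clock: 3.82
tcp_pos: [0.5158, -0.1768, 0.2552]
orientation: [0.729, 3.056, -0.003]
contact_force: [0.1, 0.3, -0.5]
grip_width: 0.0853
gripper_force: 0.0
```

Call:
play_rows(targets="-1 0 0 0 0;-1 0 0 0 0;-1 0 0 0 0")

```text
clock: 4.07
tcp_pos: [0.5195, -0.1685, 0.2547]
orientation: [-0.71, -3.06, -0.001]
contact_force: [-1.0, 0.0, -0.0]
grip_width: 0.0856
gripper_force: 0.0
```

```bash
python3 look.py w2
```

```text
4.0667 [ 0.51948947 -0.16854691  0.25465026] [-7.10176998e-01 -3.06007770e+00 -1.07876120e-03] [-1.03819097  0.04147336 -0.01393215] 0.08560198492002624
```

View pics/w2.png

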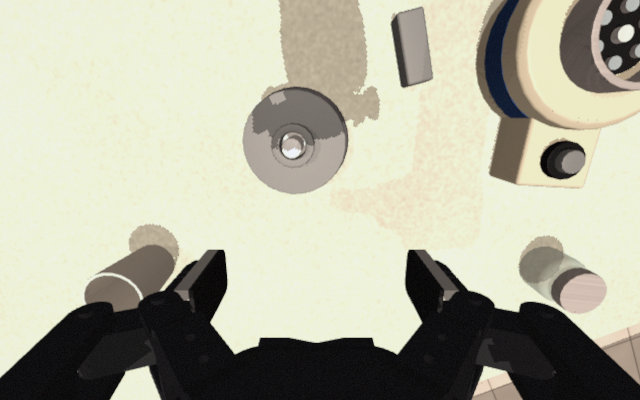

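Wrist view: cover disc centred ≈ (295,140), stem top ≈ (292,146), open fingers clear of everything.

```bash
python3 - <<'E'
from h import *
from bench import r
import pickle
o,w,f=pickle.load(open("pics/w2.pkl","rb"))
hsv=cv2.cvtColor(f,cv2.COLOR_RGB2HSV)
g=cv2.cvtColor(f,cv2.COLOR_RGB2GRAY)
# cover disc: low saturation vs. bench
m=np.zeros_like(g); roi=(slice(80,202),slice(232,356)); 
rg=(f[...,0].astype(int)); 
m[roi]=(g[roi]<105).astype(np.uint8)*255
print(g[170,236:356:4],g[140,236:356:4])
np.set_printoptions(linewidth=220)
print(g[128:164:2,272:314:2])
E
```

```text
[149 148 145 149 110 106 105 105 107 107 107 108 108 108 109 108 109 109
 109 109 108 109 108 109 108 104 145 146 149 149] [149 149 104 106 105 107 108 107 108  66  69  47 122 117 119 105  62  96
  69  66 102 109 108 109 109 108 108 102 105 147]
[[ 70  70  70  66  64  72  71  70  70  70  70  69  70  70  72  71  66  43  61  70  69]
 [ 69  69  61  66  71  70  69  69  67  66  65  66  66  68  69  70  72  65  42  61  65]
 [ 69  66  67  70  69  70  67  59  61  78  82  82  68  63  67  68  69  72  64  42  61]
 [ 70  63  70  69  68  66  50 111 102 102  98  94  96 100  78  66  68  69  71  61  54]
 [ 58  67  69  70  66  44 115 150 111  87  67  64  64  69  97  70  66  68  69  70  44]
 [ 72  69  69  69  66  42 148 138  95  88  89  79  63  63  62  90  65  67  69  70  51]
 [ 66  68  69  96  47  73 122 106 117 117 119 118 105  73  62  69  96  65  69  69  66]
 [ 65  69  70  96  36  83 107 116 118 117 119 119 122 106  65  59 139  62  66  68  67]
 [ 72  68  69  82  32  83 108 115 116 117 117 119 119 113  87  58 137  76  71  68  68]
 [ 65  68  69  79  31  98 113 114 114 116 116 118 116 112 108  58  96  82 100 106 101]
 [ 69  89  83  92  34  95 118 113 112 115 130 147 130 111 109  76 100  82 100 106 106]
 [ 93 105 107 106  47 133 136 139 128 147 152 152 151 140 138  95  91  89 100 107 104]
 [ 93 104 107 109  83  82 150 150 151 151 151 151 151 151 119  96  50  99 103 106  94]
 [104 100 105 107 107  65 126 150 151 152 151 151 151 146  84  41  88  99 106 107  81]
 [108  96 104 106 109 104  66 114 149 151 151 150 128  62  33  81 103 105 107 102  94]
 [108 108  92 105 106 109 107  86  62  98  89  82  38  70  95 107 108 107 104  92 102]
 [109 108 105  99 105 106 107 109 107 101  93  93 104 108 108 108 108 105  83 100 102]
 [108 108 108 101  96 103 106 106 107 107 108 108 108 108 106 107 105  83  99 102 106]]
```

```bash
python3 - <<'E'
from h import *
from bench import r
import pickle
o,w,f=pickle.load(open("pics/w2.pkl","rb"))
g=cv2.cvtColor(f,cv2.COLOR_RGB2GRAY)
print("stem",onz(w,(292,147.3),.106),"plate",onz(w,(295.5,140),.056))
c=cv2.HoughCircles(cv2.GaussianBlur(g,(3,3),0)[70:210,225:365],cv2.HOUGH_GRADIENT,1,200,param1=80,param2=15,minRadius=46,maxRadius=58);print(c)
if c is not None: print(onz(w,(c[0,0,0]+225,c[0,0,1]+70),.056))
P=onz(w,(292,147.3),.106); o=r.get_obs(); print(o["tcp_pos"],tool(o,[P[0],P[1],.13]))
E
```

```text
stem [ 0.47245033 -0.17123106  0.106     ] plate [ 0.46956569 -0.16960912  0.056     ]
[[[67.5 71.5 51.9]]]
[ 0.46955448 -0.17335045  0.056     ]
[ 0.51947296 -0.16861028  0.25463658] [ 0.04101749 -0.02311291  0.12464202]
```

Call:
play_rows(targets="-1 0.042 -0.022 0.04 0;-1 0.042 -0.022 0.08 0;-1 0.042 -0.022 0.124 0;-1 0.042 -0.022 0.124 0;-1 0.042 -0.022 0.124 0;-1 0.042 -0.022 0.124 0")

```text
clock: 4.62
tcp_pos: [0.4717, -0.1706, 0.1306]
orientation: [-0.712, -3.058, 0.0]
contact_force: [0.3, -0.2, 0.6]
grip_width: 0.085
gripper_force: 0.0
```

```bash
python3 look.py w3; python3 - <<'E'
from h import *
from bench import r
o=r.get_obs(); print(tool(o,[.4715,-.171,.084]))
E
```

```text
4.6167 [ 0.47166164 -0.17063834  0.13055054] [-7.11673181e-01 -3.05837821e+00  2.17198462e-04] [ 0.27897277 -0.201028    0.60259971] 0.084951733096929
[ 0.00118249 -0.00048494  0.0476591 ]
```

View pics/w3.png

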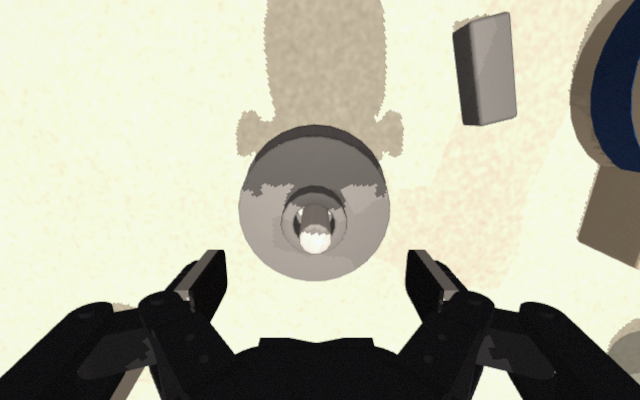

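The stem (315,240) is centred between the fingers (midline 316). Descending and gripping.

Call:
play_rows(targets="-1 0.001 0 0.03 0;-1 0.001 0 0.047 0;-1 0.001 0 0.047 0;1 0.001 0 0.047 0;1 0.001 0 0.047 0;1 0.001 0 0.047 0;1 0.001 0 0.047 0;1 0.001 0 0.047 0", squeeze=40)

```text
clock: 5.33
tcp_pos: [0.4712, -0.1711, 0.0847]
orientation: [0.714, 3.058, 0.0]
contact_force: [-0.9, -0.1, 0.1]
grip_width: 0.0256
gripper_force: 0.0
```

Call:
play_rows(targets="1 0 0 0 0;1 0 0 0 0;1 0 0 0 0;1 0 0 0 0", squeeze=50)

```text
clock: 5.67
tcp_pos: [0.4711, -0.171, 0.0847]
orientation: [0.714, 3.058, 0.001]
contact_force: [-1.7, 0.7, 7.2]
grip_width: 0.0183
gripper_force: 48.6
```

Call:
play_rows(targets="1 0 0 -0.005 0;1 0 0 -0.015 0;1 0 0 -0.03 0;1 0 0 -0.05 0;1 0 0 -0.07 0;1 0 0 -0.09 0;1 0 0 -0.11 0;1 0 0 -0.13 0")

```text
clock: 6.33
tcp_pos: [0.4699, -0.1711, 0.2153]
orientation: [-0.715, -3.059, 0.0]
contact_force: [0.2, 0.3, -1.9]
grip_width: 0.0181
gripper_force: 48.9
```

Call:
play_rows(targets="1 0 0 -0.01 0;1 0 0 -0.01 0;1 0 0 -0.01 0")

```text
clock: 6.58
tcp_pos: [0.4704, -0.1709, 0.2238]
orientation: [0.714, 3.059, 0.0]
contact_force: [0.2, 0.9, -3.2]
grip_width: 0.018
gripper_force: 48.9
```

```bash
python3 look.py w4; python3 - <<'E'
from h import *
from bench import r
t=r.camera_info("top");o=r.get_obs()
f=cv2.imread("pics/top0.png"); a=f[205:280,225:300]
g=cv2.cvtColor(a,cv2.COLOR_BGR2GRAY)
for uv in [(260.9,241.6)]: print(onz(t,uv,.12), tool(o,[*onz(t,uv,.12)[:2],o["tcp_pos"][2]]))
import pickle
_,w,f=pickle.load(open("pics/w1.pkl","rb"))
cv2.imwrite("pics/n.png",cv2.resize(cv2.convertScaleAbs(f[0:145,245:445,::-1],alpha=1.4),None,fx=3,fy=3))
b=cv2.imread("pics/w4.png"); n=cv2.imread("pics/n.png"); cv2.imwrite("pics/cmb.png",np.hstack([n[:400],cv2.resize(b,(320,200))[:].repeat(2,0)[:400,:200]]))
E
```

```text
6.5833 [ 0.47037801 -0.17093218  0.22380901] [7.14161334e-01 3.05889276e+00 4.02281660e-04] [ 0.15810043  0.91750413 -3.16078851] 0.017985855406444016
[0.50908667 0.14050985 0.12      ] [1.02638371e-01 2.96494839e-01 5.84790904e-05]
```

View pics/w4.png

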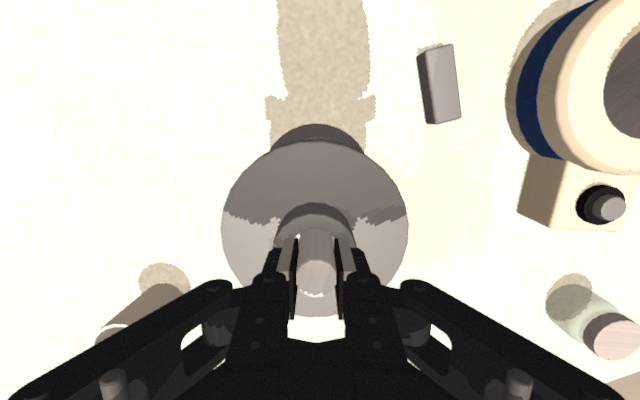

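Lids are lifted together, level, with 3.2 N measured on the wrist. I shift part-way so the mouth shows clear of the held lid.

Call:
play_rows(targets="1 0 0.02 0 0;1 0 0.05 0 0;1 0 0.08 0 0;1 0 0.11 0 0;1 0 0.13 0 0;1 0 0.14 0 0;1 0 0.14 0 0;1 0 0.14 0 0")

```text
clock: 7.3
tcp_pos: [0.5316, -0.0464, 0.2227]
orientation: [-0.714, -3.057, 0.002]
contact_force: [-0.3, 0.3, -3.0]
grip_width: 0.0182
gripper_force: 49.1
```

```bash
python3 look.py w5
```

```text
7.3 [ 0.53159856 -0.04643055  0.2227429 ] [-7.14128032e-01 -3.05715524e+00  2.37492746e-03] [-0.34125058  0.25591133 -2.99302332] 0.018225512082189015
```

View pics/w5.png

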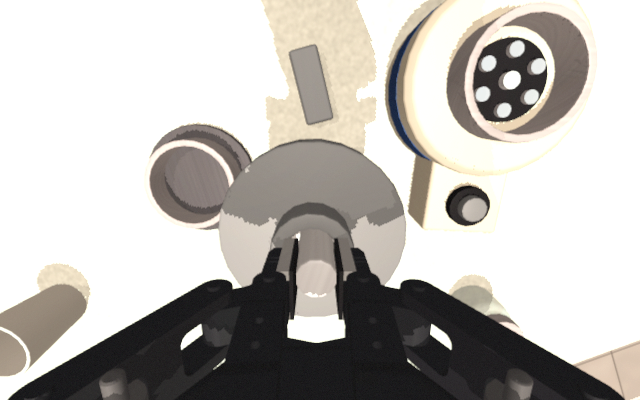

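Wrist view: mouth rim's outer edge spans cols 466–597 and rows 4–142. The empty stand's rim is centred near (192,184), which gives a calibration check against the stem position.

```bash
python3 - <<'E'
from h import *
from bench import r
import pickle
o,w,f=pickle.load(open("pics/w5.pkl","rb"))
def rim(z,c0,ro,ri):  # points projected back: search radial edges around predicted circle, refine centre
    g=cv2.GaussianBlur(cv2.cvtColor(f,cv2.COLOR_RGB2GRAY),(3,3),0).astype(float)
    c=np.array(c0)
    for it in range(6):
        pts=[]
        for a in np.linspace(0,2*np.pi,72,endpoint=False):
            rs=np.arange(ri-.012,ri+.005,.0005)
            uv=np.array([proj(w,[c[0]+q*np.cos(a),c[1]+q*np.sin(a),z]) for q in rs])
            if uv.min()<1 or uv[:,0].max()>638 or uv[:,1].max()>398: continue
            v=cv2.remap(g.astype(np.float32),uv[:,0].astype(np.float32)[None],uv[:,1].astype(np.float32)[None],1)[0]
            d=np.diff(v); k=d.argmax()   # dark bore -> bright rim
            if d[k]>6: pts.append(c[:2]+rs[k]*np.array([np.cos(a),np.sin(a)]))
        pts=np.array(pts)
        A=np.c_[2*pts,np.ones(len(pts))]; s=np.linalg.lstsq(A,(pts**2).sum(1),rcond=None)[0]
        res=np.hypot(*(pts-s[:2]).T); rad=np.median(res); ok=abs(res-rad)<.003
        s=np.linalg.lstsq(A[ok],(pts[ok]**2).sum(1),rcond=None)[0]
        c=s[:2]
    return c,np.sqrt(s[2]+c@c),ok.sum(),len(pts)
print("mouth",onz(w,(531.5,73),.12),rim(.12,onz(w,(531.5,73),.12)[:2],.05,.043))
print("stand",onz(w,(192,184),.045),rim(.045,onz(w,(192,184),.045)[:2],.05,.043))
print("button",onz(w,(474,209),.082))
t=r.camera_info("top"); print([onz(t,uv,z).round(4) for uv,z in [((260.9,241.6),.12),((385.5,255.5),.106),((284.75,202),.082)]])
E
```

```text
mouth [0.51278723 0.14304144 0.12      ] (array([0.51425352, 0.14163054]), np.float64(0.04241346290820295), np.int64(61), 72)
stand [ 0.47251235 -0.16794403  0.045     ] (array([ 0.47253421, -0.17183646]), np.float64(0.042543202636818926), np.int64(65), 65)
button [0.61578771 0.08403421 0.082     ]
[array([0.5091, 0.1405, 0.12  ]), array([ 0.4698, -0.1706,  0.106 ]), array([0.6136, 0.0845, 0.082 ])]
```

```bash
python3 - <<'E'
from h import *
from bench import r
o=r.get_obs(); print(o["tcp_pos"],tool(o,[.513,.142,.21]))
E
```

```text
[ 0.53144098 -0.0473248   0.22302009] [0.10066424 0.16141529 0.01285647]
```

Call:
play_rows(targets="1 0.012 0.02 0 0;1 0.031 0.05 0 0;1 0.05 0.08 0 0;1 0.069 0.11 0 0;1 0.085 0.137 0 0;1 0.096 0.154 0 0;1 0.1 0.161 0 0;1 0.1 0.161 0 0")

```text
clock: 8.02
tcp_pos: [0.5138, 0.1436, 0.2237]
orientation: [-0.712, -3.059, 0.0]
contact_force: [-0.0, -0.2, -3.2]
grip_width: 0.0182
gripper_force: 49.2
```

Call:
play_rows(targets="1 0 0 0 0;1 0 0 0 0;1 0 0 0 0")

```text
clock: 8.27
tcp_pos: [0.5145, 0.1406, 0.2238]
orientation: [0.72, 3.058, -0.001]
contact_force: [0.6, 0.1, -2.6]
grip_width: 0.0182
gripper_force: 49.2
```

```bash
python3 look.py w6; python3 - <<'E'
from h import *
from bench import r
o=r.get_obs(); print(o["tcp_pos"],tool(o,[.513,.142,.175]),o["moment"])
E
```

```text
8.2667 [0.51452932 0.14059922 0.22380347] [ 7.19909771e-01  3.05779297e+00 -1.22714501e-03] [ 0.57181867  0.08375142 -2.58418508] 0.01818112758318714
[0.51448308 0.14104853 0.2238288 ] [0.00176471 0.00021517 0.04882823] [-0.01336441  0.01291172  0.05393078]
```

View pics/w6.png

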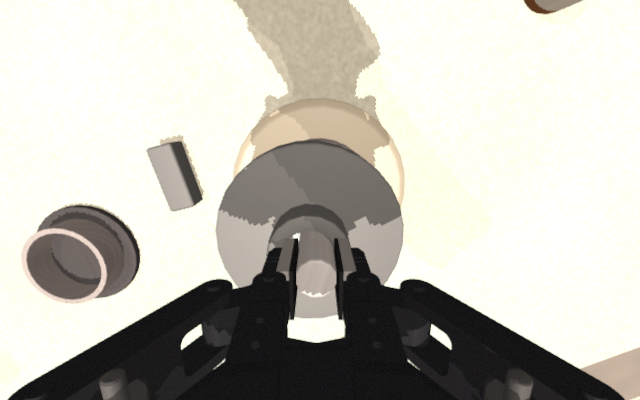

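The lid sits over the drum, symmetric about it (midline ≈ 316). Lowering.

Call:
play_rows(targets="1 0.001 0 0.015 0;1 0.001 0 0.03 0;1 0.001 0 0.04 0;1 0.001 0 0.047 0;1 0.001 0 0.053 0;1 0.001 0 0.057 0;1 0.001 0 0.06 0;1 0.001 0 0.06 0")

```text
clock: 8.98
tcp_pos: [0.5132, 0.1435, 0.1635]
orientation: [-0.714, -3.059, 0.0]
contact_force: [0.7, 0.5, -2.6]
grip_width: 0.0183
gripper_force: 49.4
```

No contact yet. Expected home is at TCP z ≈ 0.160.

Call:
play_rows(targets="1 0 0 0.001 0;1 0 0 0.002 0;1 0 0 0.003 0;1 0 0 0.004 0;1 0 0 0.004 0;1 0 0 0.004 0")

```text
clock: 9.48
tcp_pos: [0.5133, 0.1436, 0.1599]
orientation: [0.714, 3.059, 0.0]
contact_force: [-0.1, -0.8, -2.8]
grip_width: 0.0182
gripper_force: 49.4
```

Call:
play_rows(targets="1 0 0 0.001 0;1 0 0 0.002 0;1 0 0 0.003 0;1 0 0 0.003 0;1 0 0 0.003 0")

```text
clock: 9.9
tcp_pos: [0.5134, 0.1436, 0.1597]
orientation: [0.715, 3.059, 0.002]
contact_force: [-9.1, -2.5, 23.5]
grip_width: 0.0181
gripper_force: 52.1
```

Home height matches the prediction (0.1597, with firm contact). I relax the push and then open.

Call:
play_rows(targets="1 0 0 -0.002 0;1 0 0 -0.002 0;1 0 0 -0.002 0")

```text
clock: 10.15
tcp_pos: [0.5138, 0.1438, 0.1598]
orientation: [0.714, 3.058, 0.001]
contact_force: [-2.5, -1.3, 8.9]
grip_width: 0.0181
gripper_force: 50.6
```

Call:
play_rows(targets="-1 0 0 0 0;-1 0 0 0 0;-1 0 0 0 0;-1 0 0 0 0;-1 0 0 0 0;-1 0 0 0 0;-1 0 0 0 0")

```text
clock: 10.73
tcp_pos: [0.5133, 0.1435, 0.1587]
orientation: [-0.714, -3.059, 0.0]
contact_force: [0.1, -0.1, 0.7]
grip_width: 0.0854
gripper_force: 0.0
```

```bash
python3 look.py w7
```

```text
10.7333 [0.51330319 0.14354372 0.15871031] [-7.14465712e-01 -3.05919925e+00  1.35207089e-04] [ 0.13569595 -0.05728466  0.65318432] 0.08539813040503529
```

View pics/w7.png

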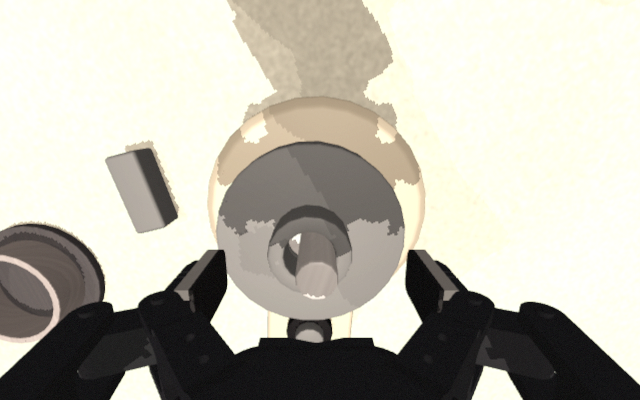

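The stem is free, the lids stay nested and the stem is centred between the open fingers. The cover leans a few mm to the left, and the pads will centre it. I lower to the collar and grip gently.

Call:
play_rows(targets="-1 0 0 0.012 0;-1 0 0 0.022 0;-1 0 0 0.022 0;0 0 0 0.022 0;0 0 0 0.022 0;0.3 0 0 0.022 0;0.3 0 0 0.022 0;0.3 0 0 0.022 0", squeeze=30)

```text
clock: 11.45
tcp_pos: [0.5136, 0.1434, 0.1375]
orientation: [0.714, 3.059, 0.0]
contact_force: [-1.7, -1.4, 5.0]
grip_width: 0.0444
gripper_force: 30.8
```

Call:
play_rows(targets="0.5 0 0 0 0;0.5 0 0 0 0;0.5 0 0 -0.002 0;0.5 0 0 -0.006 0;0.5 0 0 -0.012 0;0.5 0 0 -0.02 0;0.5 0 0 -0.03 0;0.5 0 0 -0.04 0", squeeze=40)

```text
clock: 12.12
tcp_pos: [0.5134, 0.1436, 0.178]
orientation: [0.714, 3.059, 0.0]
contact_force: [-0.1, 0.8, -1.3]
grip_width: 0.0439
gripper_force: 40.9
```

Call:
play_rows(targets="0.5 0 0 -0.01 0;0.5 0 0 -0.02 0;0.5 0 0 -0.03 0;0.5 0 0 -0.04 0;0.5 0 0 -0.05 0;0.5 0 0 -0.055 0;0.5 0 0 -0.055 0;0.5 0 0 -0.055 0")

```text
clock: 12.78
tcp_pos: [0.5133, 0.1436, 0.2319]
orientation: [0.714, 3.059, 0.0]
contact_force: [0.3, -0.1, -2.0]
grip_width: 0.0438
gripper_force: 40.9
```

```bash
python3 look.py w8; python3 - <<'E'
from h import *
from bench import r
s=r.camera_info("scene"); f=r.grab_frame("scene"); cv2.imwrite("pics/s8.png",cv2.convertScaleAbs(cv2.resize(f[90:240,270:470,::-1],None,fx=4,fy=4,interpolation=cv2.INTER_CUBIC),alpha=1.8))
E
```

```text
12.7833 [0.51329713 0.14360679 0.23192729] [7.14270869e-01 3.05914706e+00 3.24827320e-04] [ 0.29530277 -0.09864702 -2.02785561] 0.04380974868984513
```

View pics/s8.png

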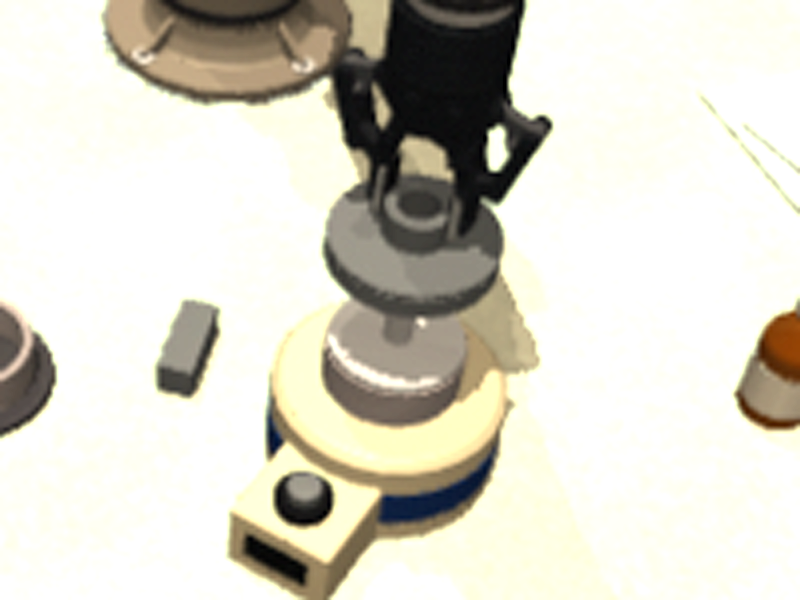

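The cover is held level about 94 mm above its seat, well clear of the stem. The inner lid is seated flat in the mouth and the button is up. Handing in.

```bash
python3 -c "
from bench import r
print(abs(r.get_obs()['qvel']).max()); print(r.hand_in())"
```

```text
0.005584018881737014
the job is handed in; nothing more can be done
None
```

I pressed the button and it came back up, seated the double lid in the centrifuge, and handed the job in at about 13 s with the level cover held about 94 mm above its seat and the inner lid still home; the judge's verdict was not shown to me.

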